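# Weed out the spoiled tests and right the fallen sample bottles

### The job

Each station in the sample lane has a bottle pad and, behind it, a slot for that sample's test plate. A test only counts if its bottle was still standing when you began: lift every test plate whose bottle was lying down or missing out of its slot and set it down, without dropping it, inside the white soaking tub, and leave the other plates in their slots. Stand every fallen or displaced bottle upright on its own station's pad, so that in the end all bottles stand on their pads, and leave the beaker, wash bottle and filter box alone.

Things in the scene. Friction and masses are not known exactly. Their poses are not given: they have to be found in the camera images.
- station_a: one of five fixed stations side by side on a flat grey tray (6 mm thick), 120 mm apart, in varying order. Origin on the tray's top; +x points away from the robot. Bottle pad: black square 110 x 110 mm, flush, centred 55 mm to -x. Plate holder: white, centred 85 mm to +x, 76 (x) x 31 (y) x 35 mm tall, with a slot 64 (x) x 11 (y) mm, 35 mm deep down to the tray, open upwards
- bottle_a: sample bottle of station_a: white square body 40 x 40 x 56 mm, round blue cap 29 mm across from 64 to 85 mm above the underside; 0.11 kg. Origin in the centre of the underside, +z towards the cap. Standing on its station's pad, lying there, or absent (None at the start)
- plate_a: test plate of station_a: glass pane in a grey frame, 60 (x) x 8 (y, thin) x 90 (z) mm, 0.09 kg, upright in its station's slot, the upper 55 mm clear; or absent (None at the start). Origin at its centre
- station_b: one of five fixed stations side by side on a flat grey tray (6 mm thick), 120 mm apart, in varying order. Origin on the tray's top; +x points away from the robot. Bottle pad: black square 110 x 110 mm, flush, centred 55 mm to -x. Plate holder: white, centred 85 mm to +x, 76 (x) x 31 (y) x 35 mm tall, with a slot 64 (x) x 11 (y) mm, 35 mm deep down to the tray, open upwards
- bottle_b: sample bottle of station_b: white square body 40 x 40 x 56 mm, round blue cap 29 mm across from 64 to 85 mm above the underside; 0.11 kg. Origin in the centre of the underside, +z towards the cap. Standing on its station's pad, lying there, or absent (None at the start)
- plate_b: test plate of station_b: glass pane in a grey frame, 60 (x) x 8 (y, thin) x 90 (z) mm, 0.09 kg, upright in its station's slot, the upper 55 mm clear; or absent (None at the start). Origin at its centre
- station_c: one of five fixed stations side by side on a flat grey tray (6 mm thick), 120 mm apart, in varying order. Origin on the tray's top; +x points away from the robot. Bottle pad: black square 110 x 110 mm, flush, centred 55 mm to -x. Plate holder: white, centred 85 mm to +x, 76 (x) x 31 (y) x 35 mm tall, with a slot 64 (x) x 11 (y) mm, 35 mm deep down to the tray, open upwards
- bottle_c: sample bottle of station_c: white square body 40 x 40 x 56 mm, round blue cap 29 mm across from 64 to 85 mm above the underside; 0.11 kg. Origin in the centre of the underside, +z towards the cap. Standing on its station's pad, lying there, or absent (None at the start)
- plate_c: test plate of station_c: glass pane in a grey frame, 60 (x) x 8 (y, thin) x 90 (z) mm, 0.09 kg, upright in its station's slot, the upper 55 mm clear; or absent (None at the start). Origin at its centre
- station_d: one of five fixed stations side by side on a flat grey tray (6 mm thick), 120 mm apart, in varying order. Origin on the tray's top; +x points away from the robot. Bottle pad: black square 110 x 110 mm, flush, centred 55 mm to -x. Plate holder: white, centred 85 mm to +x, 76 (x) x 31 (y) x 35 mm tall, with a slot 64 (x) x 11 (y) mm, 35 mm deep down to the tray, open upwards
- bottle_d: sample bottle of station_d: white square body 40 x 40 x 56 mm, round blue cap 29 mm across from 64 to 85 mm above the underside; 0.11 kg. Origin in the centre of the underside, +z towards the cap. Standing on its station's pad, lying there, or absent (None at the start)
- plate_d: test plate of station_d: glass pane in a grey frame, 60 (x) x 8 (y, thin) x 90 (z) mm, 0.09 kg, upright in its station's slot, the upper 55 mm clear; or absent (None at the start). Origin at its centre
- station_e: one of five fixed stations side by side on a flat grey tray (6 mm thick), 120 mm apart, in varying order. Origin on the tray's top; +x points away from the robot. Bottle pad: black square 110 x 110 mm, flush, centred 55 mm to -x. Plate holder: white, centred 85 mm to +x, 76 (x) x 31 (y) x 35 mm tall, with a slot 64 (x) x 11 (y) mm, 35 mm deep down to the tray, open upwards
- bottle_e: sample bottle of station_e: white square body 40 x 40 x 56 mm, round blue cap 29 mm across from 64 to 85 mm above the underside; 0.11 kg. Origin in the centre of the underside, +z towards the cap. Standing on its station's pad, lying there, or absent (None at the start)
- plate_e: test plate of station_e: glass pane in a grey frame, 60 (x) x 8 (y, thin) x 90 (z) mm, 0.09 kg, upright in its station's slot, the upper 55 mm clear; or absent (None at the start). Origin at its centre
- tub: white open soaking tub, fixed, left of the lane, 260 (x) x 150 (y) x 55 mm tall outside, walls and floor 4 to 5 mm thick. Origin in the centre of its underside, x along its length
- beaker: bystander: glass beaker 70 mm across, 95 mm tall; origin at the centre of its underside
- wash_bottle: bystander: clear bottle with red cap, 64 mm across, 160 mm tall; origin at the centre of its underside
- filter_box: bystander: cardboard box of filters, 80 x 80 x 30 mm; origin at the centre of its underside
Mind the look-alikes: they are no part of the job. What is shaped like the plate_a but red or turquoise is not meant.

How it is judged:
At the end, for the whole second after the job is handed in: Bottles at rest, upright (0.1 rad), within 36 mm in x and y of their own pad's centre; plates whose bottle lay or was missing at the start at rest in the tub (centre within its outline, under 65 mm high); the other plates within 10 mm of home in their slots, within 0.15 rad of upright (x of bottle_a in the frame of station_a between -0.091 and -0.019 m and y of bottle_a in the frame of station_a between -0.036 and 0.036 m and angle between each of bottle_a, bottle_b, bottle_c, bottle_d, bottle_e's own z axis and vertical below 0.1 rad and z of bottle_a in the frame of station_a below 0.012 m and linear speed of each of bottle_a, plate_a, bottle_b, plate_b, bottle_c, plate_c, bottle_d, bottle_e below 0.03 m/s and x of plate_a in the frame of tub between -0.13 and 0.13 m and y of plate_a in the frame of tub between -0.075 and 0.075 m and z of each of plate_a, plate_b, plate_c in the frame of tub below 0.065 m and x of bottle_b in the frame of station_b between -0.091 and -0.019 m and y of bottle_b in the frame of station_b between -0.036 and 0.036 m and z of bottle_b in the frame of station_b below 0.012 m and x of plate_b in the frame of tub between -0.13 and 0.13 m and y of plate_b in the frame of tub between -0.075 and 0.075 m and x of bottle_c in the frame of station_c between -0.091 and -0.019 m and y of bottle_c in the frame of station_c between -0.036 and 0.036 m and z of bottle_c in the frame of station_c below 0.012 m and x of plate_c in the frame of tub between -0.13 and 0.13 m and y of plate_c in the frame of tub between -0.075 and 0.075 m and x of bottle_d in the frame of station_d between -0.091 and -0.019 m and y of bottle_d in the frame of station_d between -0.036 and 0.036 m and z of bottle_d in the frame of station_d below 0.012 m and x of plate_d in the frame of station_d between 0.075 and 0.095 m and y of plate_d in the frame of station_d between -0.01 and 0.01 m and z of plate_d in the frame of station_d below 0.055 m and angle between each of plate_d, plate_e's own z axis and vertical below 0.15 rad and x of bottle_e in the frame of station_e between -0.091 and -0.019 m and y of bottle_e in the frame of station_e between -0.036 and 0.036 m and z of bottle_e in the frame of station_e below 0.012 m and x of plate_e in the frame of station_e between 0.075 and 0.095 m and y of plate_e in the frame of station_e between -0.01 and 0.01 m and z of plate_e in the frame of station_e below 0.055 m); the robot touches nothing.
It fails at once if a test plate of a sample whose bottle was standing at the start is pulled up out of its slot (z of plate_d in the frame of station_d above 0.075 m or z of plate_e in the frame of station_e above 0.075 m).
It fails at once if a test plate is dropped (falls free through more than about 6 cm) ((linear speed of plate_a above 1.1 m/s and contact force between plate_a and the fingers below 0.05 N) or (linear speed of plate_b above 1.1 m/s and contact force between plate_b and the fingers below 0.05 N) or (linear speed of plate_c above 1.1 m/s and contact force between plate_c and the fingers below 0.05 N) or (linear speed of plate_d above 1.1 m/s and contact force between plate_d and the fingers below 0.05 N) or (linear speed of plate_e above 1.1 m/s and contact force between plate_e and the fingers below 0.05 N)).
It fails at once if the beaker, the wash bottle or the filter box is moved more than 3 cm (distance of any of beaker, wash_bottle, filter_box from where it was at the start of the episode above 0.03 m).
Of bottle_a, bottle_b, bottle_c only 2 to 3 are there at a start; the rules pass over those that are not, and their reading is None.
Of plate_a, plate_b, plate_c only 2 to 3 are there at a start; the rules pass over those that are not, and their reading is None.
At some moment in a run one of bottle_a, bottle_b, bottle_c, bottle_d, bottle_e may be knocked a few centimetres aside while the robot is not near it.
It also fails if it takes over 210 s, if anything falls off the work surface, if the arm or the gripper's body presses on something with over 40 N, if the wrist force passes 120 N, or if a joint passes its speed limit or range.

### The arm

A 7-joint arm with a two-finger parallel gripper is mounted at the origin on the work surface. World frame = base frame: x ahead of the robot, y to its left, z up, the work surface at z = 0. Lengths are in m, angles in rad, forces in N, time in s.
With the tool pointing down it reaches from about 0.425 to 0.925 m from the base axis. Payload 6.8 kg.
Tool frame: the origin (TCP) lies on the front face of the gripper's body, between the roots of the fingers; the fingertips stand 73 mm ahead of it and the grasp point (between the pads) lies 54 mm ahead of it (env.nose_length is the distance from the TCP to the fingertips, in m); z points along the fingers, y is the line along which they close (so a half turn about z gives the same grasp; the last joint's range is limited). The gripper opens to 85 mm and grips with 20 to 120 N. Pads are 22 mm wide; open, the fingers measure 114 mm over their backs; the gripper's body (76 mm by 85 mm) begins 54 mm behind the grasp point. The pads swing forward as they close: fully open they stand 13 mm farther back than shut.
Start: joints at [1.237, 0.477, 0.022, 1.555, -0.011, 1.109, -0.083], TCP at [0.151, -0.658, 0.304] pointing down, gripper open.
Joint ranges: [-2.96, 2.96], [-0.34, 2.1], [-1.41, 1.46], [0.24, 2.44], [-1.37, 4.51], [0.17, 1.92], [-2.96, 2.96]. Speed limits (rad/s): [2.39, 2.39, 3.14, 3.14, 3.14, 3.14, 3.14].

### API

Orientations are given as a unit quaternion [w, x, y, z].
In Python, from cell import env, kin, camera, calibration, job gives the robot as it stands. The module is installed in compiled form; this text tells all that it offers. Calls block until the motion is done:
- env.reach(position, orientation): joint-space move of the TCP to a pose.
- env.movel(position, velocity=0.15, rot=None, stop_force=None): straight line of the TCP; rot=None keeps the orientation; velocity is the mean speed in m/s. With stop_force (N) it stops when the force on the tool has changed by that much, and returns True; else False.
- env.goto_joints(angles): joint-space move.
- env.grip(opening, f_grip=None): finger opening in m; f_grip is the grip in N (None keeps the last); returns when the fingers have stopped.
- env.dwell(seconds).
- kin.inverse_kinematics(position, orientation): joint angles nearest the present ones, or None.
- env.get_state(): the state.
- camera(name): name is "scene" or "top" or "wrist"; returns (picture, depth): 400x640x3 uint8, blue, green, red; 400x640 float32, m along the optical axis (not along the pixel's ray), 0 where there is no reading.
- calibration(name): a dict with "fx", "fy", "cx", "cy" (pixels), "rvec" (rotation vector, rad) and "tvec" (3), from world to camera coordinates, as OpenCV has them. Camera axes: x right, y down, z forward; pixel columns grow to the right and rows downward; lengths in m; the calibration is good to about 2 mm. A picture is of the moment at which its call begins: read the wrist's pose just before it. calibration takes no time and is no camera call; for the wrist camera it gives the pose at the moment of the call.
A pose or a line that the arm cannot do raises env.PlanningError and nothing moves.
- job.job_done(): hands the job in; it is judged then, once.
The state is a dict: "time": time; "qpos": joint angles; "joint_velocities": joint speeds; "joint_torque": joint torques, N m; "tcp_pos": TCP position; "orientation": TCP orientation; "force": force on the tool from outside, world axes, zero at the start; "torque": the same for the moment, N m; "opening": finger opening in m; "gripper_force": force on a finger pad.
Only numpy, scipy, OpenCV 4.12 (cv2) and the standard library are available. Lean on these libraries where they do the work, as an engineer would, in place of code of your own. Each camera call takes 0.05 s, during which the arm holds its last target. There are 200 camera calls.

## Working session

There is one attempt and no reset: what is moved stays moved. The work goes in short steps, each a Python script; the robot and the scene stay as the last script left them, time stands still between calls to the robot, and variables do not carry over. Pictures are saved under pics/ and viewed, at most 14 in all, crops included, and the job is handed in when it is done.

```bash
mkdir -p pics; cat > h.py <<'E'
import numpy as np, cv2
from cell import env, kin, camera, calibration, job
from scipy.spatial.transform import Rotation as R
def shot(name):
    c=calibration(name); p,d=camera(name); return p,d,c
def cloud(d,c):
    v,u=np.mgrid[0:d.shape[0],0:d.shape[1]]
    P=np.stack([(u-c['cx'])/c['fx']*d,(v-c['cy'])/c['fy']*d,d],-1)
    Rm=cv2.Rodrigues(np.array(c['rvec'],float))[0]
    W=(P-np.array(c['tvec']).reshape(3))@Rm
    W[d==0]=np.nan
    return W
E
python3 - <<'E'
from h import *
for n in("scene","top"):
    p,d,c=shot(n); cv2.imwrite(f'pics/{n}0.png',p); np.savez(f'{n}0.npz',p=p,d=d,W=cloud(d,c)); print(n,c)
s=env.get_state(); print(s)
E
```

```text
scene {'fx': 449.75055923172755, 'fy': 449.75055923172755, 'cx': 316.33989227497125, 'cy': 198.68151515532003, 'rvec': array([ 1.88162969,  1.29965792, -0.67292578]), 'tvec': array([-0.24180893, -0.25947618,  1.47609201])}
top {'fx': 439.01804021839706, 'fy': 439.01804021839706, 'cx': 318.05941051388265, 'cy': 197.3242318054471, 'rvec': array([ 2.18850316, -2.18942711,  0.13590888]), 'tvec': array([0.02129483, 0.56338929, 0.96000146])}
{'time': 0.1, 'qpos': array([ 1.23689637,  0.4777554 ,  0.02236492,  1.5563586 , -0.01145712,
        1.10928068, -0.08307434]), 'joint_velocities': array([-8.66125762e-04, -2.45467032e-03, -5.48584464e-04, -3.73291893e-03,
        2.36524488e-04, -2.20224182e-03,  8.16384147e-05]), 'joint_torque': array([ 4.60948795e-03, -5.97759926e+01,  1.61329519e+00, -2.81955171e+01,
        1.27759823e-02,  4.95761502e-03,  8.65871982e-06]), 'tcp_pos': array([ 0.15100642, -0.65746971,  0.30299528]), 'orientation': array([-8.17559078e-04,  9.93630683e-01,  1.12682583e-01, -1.78920411e-04]), 'force': array([-0.50448723, -0.70652603,  0.43320494]), 'torque': array([ 0.00188696, -0.03027696, -0.0096158 ]), 'gripper_force': 0.0, 'opening': 0.08572522375895829}
```

View pics/scene0.png

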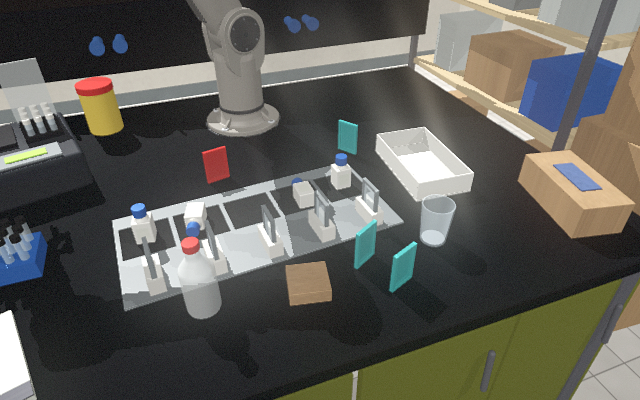

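View pics/top0.png

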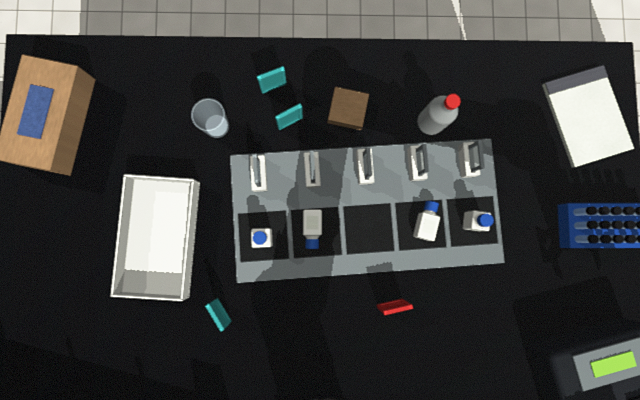

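The top view shows five stations. From the left: bottle standing (260,237), lying with cap toward the robot (311,225), empty (368,230), lying with cap away (428,220), standing (480,221). The tub is at (155,238). Next I measure these.

```bash
python3 - <<'E'
from h import *
z=np.load('top0.npz');p,d,W=z['p'],z['d'],z['W']
hsv=cv2.cvtColor(p,cv2.COLOR_BGR2HSV)
reg=np.zeros(d.shape,bool);reg[135:290,225:510]=1
m=reg&(hsv[...,2]>60)&(hsv[...,1]<60)&(W[...,2]<.03)
pts=W[m]; 
r=cv2.minAreaRect(pts[:,:2].astype(np.float32)*1000);print('tray',r,cv2.boxPoints(r),np.median(pts[:,2]))
t=W[170:320,105:205];tt=t[(t[...,2]>.04)&(t[...,2]<.08)]
r=cv2.minAreaRect(tt[:,:2].astype(np.float32)*1000);print('tub',r,cv2.boxPoints(r),np.median(tt[:,2]),'floor',np.nanmedian(W[230:250,140:170,2]))
def blobs(mask,mn=15):
    n,l,s,c=cv2.connectedComponentsWithStats(mask.astype(np.uint8))
    for i in range(1,n):
        if s[i,4]>=mn:
            q=W[l==i];print(c[i].round(),s[i,4],np.nanmedian(q,0).round(4),np.nanpercentile(q[:,2],[5,95]).round(3))
print('high');blobs(reg&(W[...,2]>.06))
print('mid');blobs(reg&(W[...,2]>.03))
print('blue');blobs(reg&(hsv[...,0]>100)&(hsv[...,0]<130)&(hsv[...,1]>120))
c=p[135:290,225:510];cv2.imwrite('pics/topcrop.png',cv2.resize(c,(800,435),interpolation=cv2.INTER_CUBIC))
s=np.load('scene0.npz')['p'][150:310,110:410];cv2.imwrite('pics/scenecrop.png',cv2.resize(s,(800,427),interpolation=cv2.INTER_CUBIC))
E
```

```text
tray ((540.3043823242188, -92.1546630859375), (294.14483642578125, 617.01025390625), 3.955050230026245) [[ 372.3034   205.4716 ]
 [ 414.86102 -410.0692 ]
 [ 708.30536 -389.78094]
 [ 665.74774  225.75989]] 0.0065578429886248065
tub ((475.70263671875, 375.22119140625), (151.86949157714844, 260.0547180175781), 86.12923431396484) [[340.84583 308.2373 ]
 [600.30725 290.682  ]
 [610.55945 442.20508]
 [351.09802 459.76038]] 0.053294992502308916 floor 0.0045077272433455984
high
[479. 155.] 279 [ 0.6499 -0.3228  0.0904] [0.062 0.099]
[424. 158.] 220 [ 0.6421 -0.2031  0.0942] [0.064 0.099]
[369. 162.] 169 [ 0.6329 -0.0841  0.0956] [0.064 0.099]
[313. 166.] 121 [0.6246 0.0339 0.0963] [0.078 0.099]
[256. 169.] 144 [0.6158 0.1528 0.0959] [0.066 0.099]
[482. 221.] 348 [ 0.5091 -0.3264  0.0771] [0.061 0.093]
[261. 238.] 328 [0.4727 0.1432 0.0666] [0.061 0.093]
mid
[473. 158.] 685 [ 0.6483 -0.3215  0.0474] [0.034 0.098]
[419. 162.] 574 [ 0.6391 -0.2019  0.0446] [0.034 0.098]
[366. 165.] 486 [ 0.6298 -0.0823  0.0433] [0.035 0.098]
[312. 169.] 453 [0.6229 0.0338 0.0424] [0.039 0.098]
[258. 173.] 480 [0.6139 0.1519 0.0426] [0.037 0.098]
[429. 222.] 647 [ 0.505  -0.2236  0.0454] [0.033 0.049]
[312. 227.] 621 [0.4964 0.035  0.0456] [0.035 0.049]
[479. 221.] 465 [ 0.5094 -0.3232  0.0643] [0.036 0.093]
[261. 238.] 370 [0.4727 0.1416 0.0647] [0.055 0.093]
blue
[431. 206.] 133 [ 0.544  -0.2306  0.0376] [0.007 0.043]
[485. 220.] 171 [ 0.5097 -0.3299  0.0913] [0.078 0.094]
[259. 237.] 136 [0.4747 0.1455 0.0912] [0.088 0.093]
[312. 244.] 132 [0.4594 0.035  0.0383] [0.018 0.042]
```

View pics/scenecrop.png

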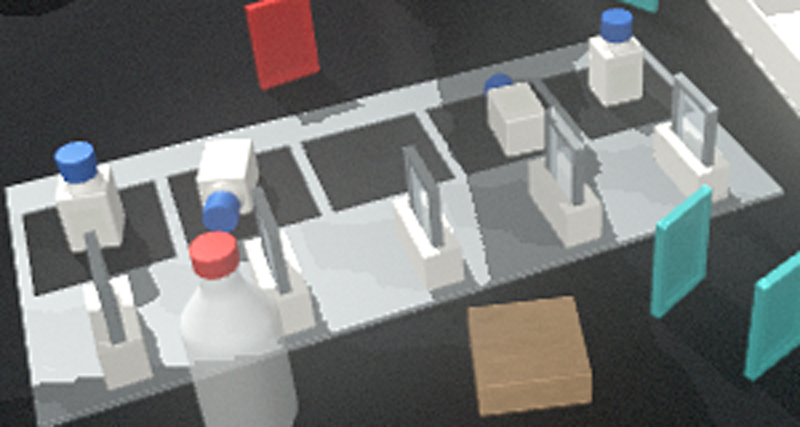

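View pics/topcrop.png

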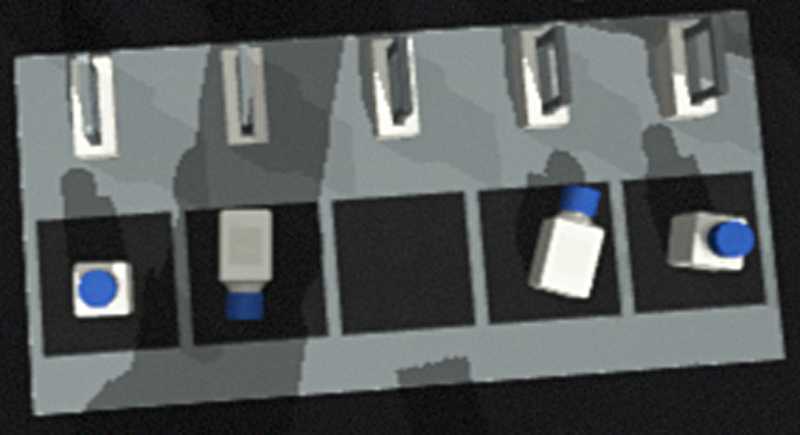

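All five plates are present, and the bottle of station 3 is absent. So plates 2, 3 and 4 go to the tub, and bottles 2 and 4 must be stood up. Next: precise wrist-camera measurements.

```bash
cat >> h.py <<'E'
YAW=np.radians(3.955)
def down(yaw=YAW):  # tool down, closing along y of yawed frame
    return R.from_euler('z',yaw)*R.from_euler('x',np.pi)
def q(r):
    x,y,z,w=r.as_quat(); return np.array([w,x,y,z])
E
python3 - <<'E'
from h import *
for i,pos in enumerate([(.52,-.03,.40),(.52,-.16,.42)]):
    try: env.reach(pos,q(down()))
    except env.PlanningError as e:
        print(i,e); env.reach(pos,q(down(YAW+np.pi)))
    p,d,c=shot("wrist"); W=cloud(d,c); np.savez(f'w{i}.npz',p=p,d=d,W=W); cv2.imwrite(f'pics/w{i}.png',p)
    print(i,env.get_state()['time'],env.get_state()['qpos'].round(2),W[200,320],(W[20,20],W[20,620],W[380,20],W[380,620]))
cv2.imwrite('pics/w01.png',cv2.resize(np.vstack([np.load(f'w{i}.npz')['p'] for i in(0,1)]),(480,600)))
E
```

```text
0 2.75 [ 0.46  0.19 -0.6   1.76  0.11  1.22 -1.67] [ 0.45907903 -0.03353045  0.00693539] (array([0.68838733, 0.39942249, 0.00156497]), array([ 0.74552362, -0.43403121, -0.0011178 ]), array([0.52921439, 0.03494357, 0.41780429]), array([ 0.537995  , -0.0945356 ,  0.41776807]))
1 3.3917 [ 0.62  0.21 -0.52  1.69  0.11  1.27 -1.42] [ 0.4532153  -0.16351522  0.0064855 ] (array([ 6.93235493e-01,  2.89894329e-01, -3.51261815e-04]), array([ 0.74721896, -0.56914109,  0.01261607]), array([ 0.52727153, -0.09320788,  0.43635617]), array([ 0.53752369, -0.22480952,  0.43756036]))
```

View pics/w01.png

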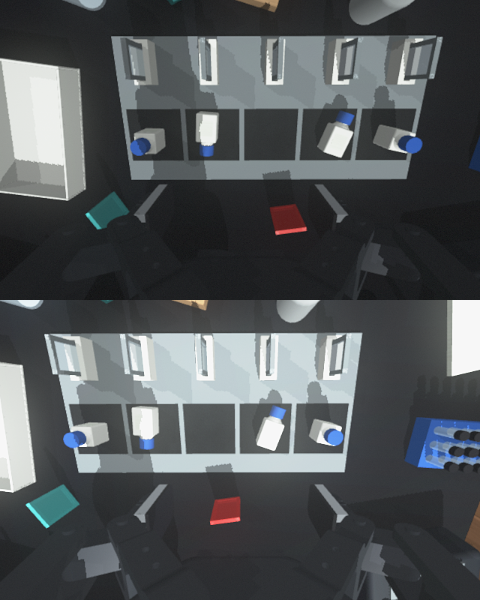

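The two wrist views show the whole lane, with plates in slots 1–5, lying bottles at slots 2 and 4, and the tub on the left. Now I fit everything from both views.

```bash
python3 - <<'E'
from h import *
ex=np.array([np.cos(YAW),np.sin(YAW)]);ey=np.array([-ex[1],ex[0]])
for f in('w0','w1','top0'):
    z=np.load(f+'.npz');p,d,W=z['p'],z['d'],z['W'];V=p.max(2)
    sat=p.max(2).astype(int)-p.min(2)
    xy=W[...,:2]; reg=(abs(W[...,0]-.54)<.2)&(abs(W[...,1]+.09)<.35)
    m=reg&(W[...,2]<.015)&(V>70)&(sat<40)
    n,l,s,_=cv2.connectedComponentsWithStats(m.astype(np.uint8));k=1+s[1:,4].argmax()
    r=cv2.minAreaRect(xy[l==k].astype(np.float32)*1000);print(f,'tray',np.round(r[0],1),np.round(r[1],1),round(r[2],2),'z',np.median(W[l==k][:,2]).round(4))
    S=lambda a:np.c_[(a-[.5403,-.0922])@ex,(a-[.5403,-.0922])@ey]*1000
    P=S(xy.reshape(-1,2)).reshape(xy.shape)
    for i,yc in enumerate([240,120,0,-120,-240]):
        near=abs(P[...,1]-yc)<35
        h=near&(P[...,0]>20)&(P[...,0]<160)
        a=P[h&(W[...,2]>.088)&(W[...,2]<.105)]
        b=P[h&(W[...,2]>.036)&(W[...,2]<.044)]
        print(i+1,'plate rim x %s y %s z %.4f'%(np.percentile(a[:,0],[2,98]).round(1),np.percentile(a[:,1],[2,50,98]).round(1),np.median(W[h&(W[...,2]>.088)][:,2])),'holder x %s y %s'%(np.percentile(b[:,0],[2,98]).round(1),np.percentile(b[:,1],[2,98]).round(1)))
    for i in(2,4):
        yc=240-120*(i-1)
        h=(abs(P[...,1]-yc)<58)&(P[...,0]<25)&(P[...,0]>-140)
        body=h&(W[...,2]>.040)&(sat<40)
        r=cv2.minAreaRect(xy[body].astype(np.float32)*1000)
        cap=h&(p[...,0].astype(int)>p[...,2].astype(int)+50)&(W[...,2]>.02)
        print('bottle',i,np.round(r[0],1),np.round(r[1],1),round(r[2],1),'z',np.median(W[body][:,2]).round(4),'cap',np.nanmean(xy[cap],0).round(4),np.nanpercentile(W[cap][:,2],95).round(4))
        pad=h&(V<50)&(W[...,2]<.02)
        q=P[pad];print(' pad x',np.percentile(q[:,0],[1,99]).round(1),'y',np.percentile(q[:,1],[1,99]).round(1))
E
```

```text
w0 tray [539.8 -93.7] [295.5 618.2] 4.07 z 0.0064
1 plate rim x [ 66.5 123.2] y [237.1 239.9 245.4] z 0.0961 holder x [ 56.8 132. ] y [225.9 254.4]
2 plate rim x [ 66.3 122.7] y [117.5 121.1 125.4] z 0.0963 holder x [ 57.9 131.6] y [106.2 136.9]
3 plate rim x [ 66.2 123.8] y [-2.2  2.2  5.8] z 0.0962 holder x [ 57.8 130.7] y [-13.4  17.2]
4 plate rim x [ 66.1 123.7] y [-122.2 -116.7 -113.8] z 0.0959 holder x [ 57.6 132.6] y [-131.  -102.5]
5 plate rim x [ 67.  124.1] y [-242.2 -235.7 -233.3] z 0.0957 holder x [ 57.5 132.4] y [-251.2 -222. ]
bottle 2 [508.5  12.4] [60.8 90. ] 5.3 z 0.4063 cap [0.4619 0.0332] 0.0412
 pad x [-97.2   8.7] y [ 67.4 174.6]
bottle 4 [ 502.9 -221.8] [41.1 64.9] 74.1 z 0.0461 cap [ 0.5447 -0.2308] 0.0415
 pad x [-97.6   8.3] y [-172.1  -65.2]
w1 tray [ 540.2 -107.2] [379.2 662.3] 5.75 z 0.0065
1 plate rim x [ 65.6 123.6] y [236.5 239.  245.7] z 0.0959 holder x [ 56.6 131.9] y [225.6 254.6]
2 plate rim x [ 65.8 123.5] y [117.1 120.1 125.6] z 0.0961 holder x [ 57.6 131.6] y [105.8 133.8]
3 plate rim x [ 66.3 123.6] y [-2.5  1.   5.6] z 0.0963 holder x [ 57.4 13
[... 289 characters left out ...]
0315] 0.0417Traceback (most recent call last):
  File "<stdin>", line 26, in <module>
    return _quantile_unchecked(
        a, q, axis, out, overwrite_input, method, keepdims, weights)
    return _ureduce(a,
                    func=_quantile_ureduce_func,
    ...<5 lines>...
                    overwrite_input=overwrite_input,
                    method=method)
    r = func(a, **kwargs)
    result = _quantile(arr,
                       quantiles=q,
    ...<2 lines>...
                       out=out,
                       weights=wgt)
    slices_having_nans = np.isnan(arr[-1, ...])
                                  ~~~^^^^^^^^^
IndexError: index -1 is out of bounds for axis 0 with size 0
```

```bash
cat >> h.py <<'E'
ex=np.array([np.cos(YAW),np.sin(YAW)]);ey=np.array([-ex[1],ex[0]])
ST={i:np.array([.5502,-.0898])+(3-i)*.12*ey for i in range(1,6)}
TUB=np.array([.4757,.3752]); TY=np.radians(-3.87)
P3=lambda xy,z:np.array([xy[0],xy[1],z])
def st(msg):
    s=env.get_state(); print(msg,'t%.1f'%s['time'],'tcp',s['tcp_pos'].round(4),'open %.4f gf %.1f'%(s['opening'],s['gripper_force']),'F',s['force'].round(1))
def best(r):  # of the two equal half-turn grasps return r as is
    return q(r)
def plate(i,tx):
    c=ST[i]+.085*ex; Q=q(down())
    env.grip(.04); env.reach(P3(c,.25),Q)
    print(env.movel(P3(c,.128),.12,stop_force=15)); st('at plate')
    env.grip(0,60); st('grip')
    env.movel(P3(c,.16),.05); env.movel(P3(c,.285),.15); st('lift')
    a=np.array([np.cos(TY),np.sin(TY)]); t=TUB+tx*a
    env.movel(P3(t,.285),.25,rot=q(down(TY)))
    env.movel(P3(t,.15),.15)
    print('touch',env.movel(P3(t,.118),.03,stop_force=4)); st('down')
    env.grip(.03); st('rel')
    env.movel(P3(t,.26),.2)
E
python3 - <<'E'
from h import *
plate(3,.08)
p,d,c=shot("top"); cv2.imwrite('pics/t1.png',cv2.resize(p[100:320,60:460],(800,440)))
E
```

```text
False
at plate t6.0 tcp [ 0.6356 -0.0839  0.1289] open 0.0402 gf 0.0 F [0.3 0.2 0.2]
grip t6.3 tcp [ 0.6354 -0.0839  0.1287] open 0.0071 gf 59.0 F [-1.6 -0.   3.3]
lift t8.1 tcp [ 0.6344 -0.0841  0.2838] open 0.0073 gf 58.5 F [ 1.  -1.1 -1.2]
touch True
down t11.9 tcp [0.5553 0.3698 0.1267] open 0.0070 gf 59.3 F [-1.4  0.7  5.5]
rel t12.3 tcp [0.5549 0.3691 0.1257] open 0.0297 gf 0.0 F [0.8 1.  0.4]
```

View pics/t1.png

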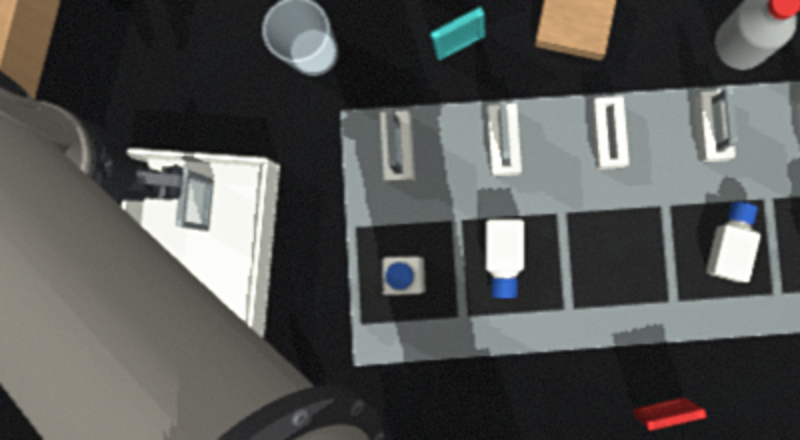

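Slot 3 is empty and plate 3 is in the tub, tipped toward the lane side (crop 195,200). Now the other two plates, then an IK search for standing the bottles up.

```bash
cat >> h.py <<'E'
B={2:(np.array([.5355,.0347]),np.pi),4:(np.array([.4717,-.2129]),np.radians(-15.9))} # underside centre xy, cap azimuth
S_G=.040 # grasp distance from underside
def frame(zdir,ydir): 
    y=np.array(ydir,float);z=np.array(zdir,float);return R.from_matrix(np.c_[np.cross(y,z),y,z])
def tool0(az,t,s):   # grasp while lying
    h=np.array([np.cos(az),np.sin(az),0]);n=s*np.array([-h[1],h[0],0])
    return frame(-np.sin(t)*h-np.cos(t)*np.array([0,0,1]),n)
def tool1(psi,t,s):  # bottle upright, tool heading psi
    h=np.array([np.cos(psi),np.sin(psi),0]);n=s*np.array([-h[1],h[0],0])
    return frame(np.cos(t)*h-np.sin(t)*np.array([0,0,1]),n)
def tcp(g,r): return np.asarray(g)-.054*r.as_matrix()[:,2]
def pad(i): return ST[i]-.055*ex
E
python3 - <<'E'
from h import *
plate(2,0.); plate(4,-.08)
p,d,c=shot("top"); cv2.imwrite('pics/t2.png',p)
for b in(2,4):
    u,az=B[b];h=np.array([np.cos(az),np.sin(az)])
    for t in(20,30,40,50,60):
        for s in(1,-1):
            t_=np.radians(t)
            r=tool0(az,t_,s);g=P3(u+S_G*h,.031)
            a=[kin.inverse_kinematics(tcp(g+[0,0,dz],r),q(r)) is not None for dz in(0,.15)]
            if not all(a): print(b,t,s,a);continue
            ok=[]
            for psi in range(-180,180,30):
                r=tool1(np.radians(psi),t_,s)
                if all(kin.inverse_kinematics(tcp(P3(pad(b),.006+S_G+dz),r),q(r)) is not None for dz in(0.003,.1)): ok.append(psi)
            print(b,t,s,a,ok)
E
```

```text
False
at plate t15.8 tcp [0.6273 0.0359 0.1289] open 0.0400 gf 0.0 F [-0.3  0.3 -0.4]
grip t16.2 tcp [0.6272 0.0358 0.1287] open 0.0073 gf 59.1 F [-0.6  0.1  4.5]
lift t18.0 tcp [0.6262 0.0355 0.2839] open 0.0075 gf 58.5 F [-0.3  0.2 -0.4]
touch True
down t21.4 tcp [0.4756 0.3752 0.1267] open 0.0076 gf 59.3 F [-1.8 -1.3  5.9]
rel t21.8 tcp [0.4751 0.3744 0.1259] open 0.0299 gf 0.0 F [0.1 0.7 0.4]
False
at plate t26.2 tcp [ 0.6439 -0.2037  0.1289] open 0.0400 gf 0.0 F [0.  0.8 0.6]
grip t26.6 tcp [ 0.6437 -0.2037  0.1288] open 0.0076 gf 59.0 F [-0.6  0.3  4.7]
lift t28.4 tcp [ 0.6427 -0.2037  0.2838] open 0.0069 gf 58.5 F [ 0.1 -0.3 -1.1]
touch True
down t32.9 tcp [0.3958 0.3806 0.1267] open 0.0074 gf 59.3 F [-1.6 -0.7  5.2]
rel t33.2 tcp [0.3954 0.3798 0.126 ] open 0.0299 gf 0.0 F [-0.4  1.   0.2]
2 20 1 [True, True] [-150, -120, -90, -60, 60, 90, 120, 150]
2 20 -1 [True, True] [-150, -120, -90, -60, 60, 90, 120, 150]
2 30 1 [False, True]
2 30 -1 [False, True]
2 40 1 [False, False]
2 40 -1 [False, False]
2 50 1 [False, False]
2 50 -1 [False, False]
2 60 1 [False, False]
2 60 -1 [False, False]
4 20 1 [True, True] [-150, -120, -90, -60, 30, 60, 90, 120]
4 20 -1 [True, True] [-150, -120, -90, -60, 30, 60, 90, 120]
4 30 1 [True, True] [-180, -150, -120, -90, -60, 30, 60, 90, 120]
4 30 -1 [True, True] [-180, -150, -120, -90, -60, 30, 60, 90, 120]
4 40 1 [True, True] [-180, -150, -120, -90, -60, 30, 60, 90, 120, 150]
4 40 -1 [True, True] [-180, -150, -120, -90, -60, 30, 60, 90, 120, 150]
4 50 1 [True, True] [-180, -150, -120, -90, -60, -30, 0, 30, 60, 90, 120, 150]
4 50 -1 [True, True] [-180, -150, -120, -90, -60, 0, 30, 60, 90, 120, 150]
4 60 1 [True, False]
4 60 -1 [True, False]
```

View pics/t2.png

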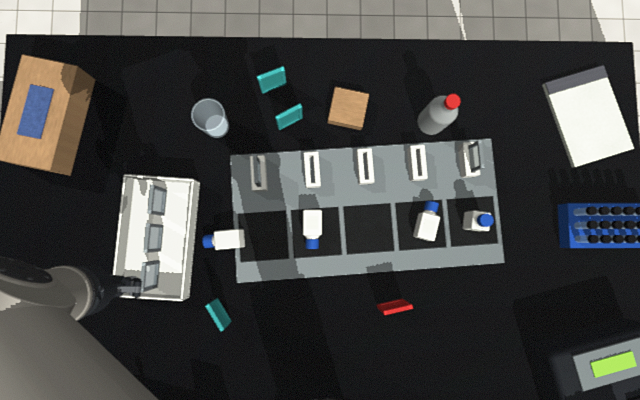

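Bottle 1 has been knocked over since the last picture. It now lies at (225,240) across the tray edge with its cap toward the tub, so it also needs standing up, while plate 1 stays put. All three plates are in the tub. Bottle 4 first.

```bash
cat >> h.py <<'E'
def stand(b,t,psis,u=None,az=None,sg=.044,gz=.031,s=None,target=None):
    if u is None: u,az=B[b]
    t=np.radians(t);h=np.array([np.cos(az),np.sin(az)]);g=P3(u+sg*h,gz)
    best=None
    q0=env.get_state()['qpos']
    for s in ((1,-1) if s is None else (s,)):
        r=tool0(az,t,s);k=kin.inverse_kinematics(tcp(g+[0,0,.13],r),q(r))
        if k is not None:
            dd=abs(np.array(k)-q0).max()
            if best is None or dd<best[0]: best=(dd,s)
    s=best[1]; r=tool0(az,t,s); print('s',s,'dq',best[0])
    env.grip(.072); env.reach(tcp(g+[0,0,.13],r),q(r))
    print('hit',env.movel(tcp(g,r),.1,stop_force=10)); st('at bottle')
    env.grip(.0,40); st('grip')
    env.movel(tcp(g+[0,0,.17],r),.12); st('lift')
    q0=env.get_state()['qpos'];c=pad(b) if target is None else target;cand=[]
    for psi in psis:
        r1=tool1(np.radians(psi),t,s);H=np.array([np.cos(np.radians(psi)),np.sin(np.radians(psi))])
        f=P3(c-(gz-.026)*H,.006+sg)
        k=[kin.inverse_kinematics(tcp(f+[0,0,dz],r1),q(r1)) for dz in(.14,0)]
        if all(x is not None for x in k): cand.append((abs(np.array(k[0])-q0).max(),psi,r1,f))
    print([(round(x[0],2),x[1]) for x in cand])
    for _,psi,r1,f in sorted(cand,key=lambda x:x[0]):
        try: env.movel(tcp(f+[0,0,.14],r1),.12,rot=q(r1)); print('movel psi',psi); break
        except env.PlanningError as e: print(psi,e)
    else:
        _,psi,r1,f=min(cand,key=lambda x:x[0]); env.reach(tcp(f+[0,0,.14],r1),q(r1)); print('reach psi',psi)
    st('above')
    env.movel(tcp(f+[0,0,.02],r1),.12)
    print('touch',env.movel(tcp(f+[0,0,-.005],r1),.02,stop_force=5)); st('down')
    env.grip(.072); z=r1.as_matrix()[:,2]
    env.movel(tcp(f,r1)-.09*z+[0,0,.01],.1); env.movel(tcp(f,r1)-.09*z+[0,0,.17],.2)
E
python3 - <<'E'
from h import *
stand(4,40,[-90,-75,-60,-105,-120])
for n in('top','scene'):
    p,d,c=shot(n); np.savez(n+'3.npz',p=p,d=d,W=cloud(d,c)); cv2.imwrite(f'pics/{n}3.png',p)
E
```

```text
s -1 dq 1.0275310213654858
hit False
at bottle t38.2 tcp [ 0.5478 -0.2346  0.0731] open 0.0722 gf 0.0 F [-0.1 -0.5 -0.1]
grip t38.6 tcp [ 0.5478 -0.2346  0.0729] open 0.0396 gf 40.9 F [ 1.6 -0.7  4.4]
lift t40.2 tcp [ 0.5471 -0.2344  0.2415] open 0.0396 gf 40.5 F [ 0.1 -0.1 -0.8]
[(np.float64(3.83), -90), (np.float64(3.95), -75), (np.float64(3.94), -60), (np.float64(3.69), -105), (np.float64(3.61), -120)]
-120 the arm cannot follow that straight line within its joint ranges
-105 the arm cannot follow that straight line within its joint ranges
-90 the arm cannot follow that straight line within its joint ranges
-60 the arm cannot follow that straight line within its joint ranges
-75 the arm cannot follow that straight line within its joint ranges
reach psi -120
above t43.2 tcp [ 0.5268 -0.1733  0.2247] open 0.0392 gf 40.4 F [-1.1 -0.7  0.5]
touch True
down t45.2 tcp [ 0.5267 -0.1731  0.0855] open 0.0393 gf 40.9 F [1.1 0.3 4.3]
```

```bash
python3 - <<'E'
from h import *
a=cv2.imread('pics/top3.png')[120:300,90:520];b=cv2.imread('pics/scene3.png')[100:310,100:470]
cv2.imwrite('pics/c3.png',np.vstack([cv2.resize(a,(660,276)),cv2.resize(b,(660,320))]))
E
```

```text
(no output)
```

View pics/c3.png

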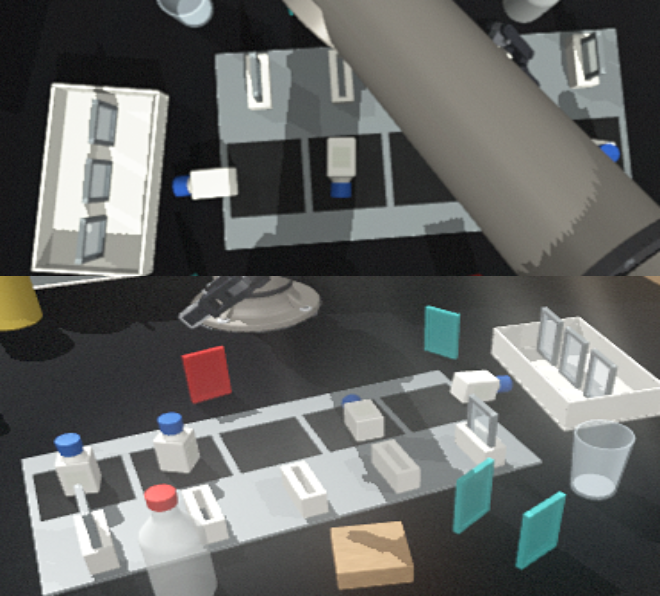

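The picture shows bottle 4 upright on its pad and the three plates standing in the tub. Bottle 1 lies over the tray edge next to the tub. I now measure bottle 1 from both views.

```bash
python3 - <<'E'
from h import *
for f in('top3','scene3'):
    z=np.load(f+'.npz');p,W=z['p'].astype(int),z['W'];sat=p.max(2)-p.min(2)
    reg=(W[...,0]>.42)&(W[...,0]<.53)&(W[...,1]>.14)&(W[...,1]<.285)
    body=reg&(sat<40)&(p.max(2)>90)&(W[...,2]>.033)
    if body.sum()>5:
        r=cv2.minAreaRect(W[body][:,:2].astype(np.float32)*1000)
        A=W[body&(W[...,2]>.036)];co=np.linalg.lstsq(np.c_[A[:,:2]-A[:,:2].mean(0),np.ones(len(A))],A[:,2],rcond=None)[0]
        print(f,body.sum(),np.round(r[0],1),np.round(r[1],1),round(r[2],1),'z pct',np.percentile(W[body][:,2],[5,50,95]).round(4),'plane',co.round(3),W[body].min(0).round(3),W[body].max(0).round(3))
    cap=reg&(p[...,0]>p[...,2]+50)
    print('cap',cap.sum(),np.nanmean(W[cap],0).round(4),np.nanpercentile(W[cap],[5,95],axis=0).round(4))
# tilted-down grasps for relay
def chk(pos,az,t,s):
    r=tool0(az,np.radians(t),s);return all(kin.inverse_kinematics(tcp(np.array(pos)+[0,0,dz],r),q(r)) is not None for dz in(0,.15))
for az in(90,-90):
    for b,pp in((1,pad(1)),(2,pad(3))):
        print(b,az,[(t,s) for t in(0,40,50) for s in(1,-1) if chk(P3(pp,.031),np.radians(az),t,s)])
print('pads',pad(1),pad(2),pad(3))
E
```

```text
top3 492 [470.2 221.9] [40.2 64.3] 5.1 z pct [0.0381 0.0445 0.0502] plane [ 0.015 -0.131  0.045] [0.449 0.19  0.033] [0.492 0.254 0.053]
cap 122 [0.4658 0.266  0.0255] [[ 0.4531  0.2558 -0.0011]
 [ 0.4795  0.2814  0.0325]]
scene3 278 [473.3 218.9] [42.2 57.9] 6.0 z pct [0.0341 0.0444 0.0504] plane [-0.087 -0.055  0.045] [0.452 0.189 0.033] [0.497 0.249 0.053]
cap 67 [0.4755 0.2657 0.0257] [[0.463  0.2566 0.0156]
 [0.4828 0.2756 0.0329]]
1 90 [(0, 1), (0, -1), (40, 1), (40, -1), (50, 1), (50, -1)]
2 90 [(0, 1), (0, -1), (40, 1), (40, -1), (50, 1), (50, -1)]
1 -90 [(0, 1), (0, -1), (40, 1), (40, -1), (50, 1), (50, -1)]
2 -90 [(0, 1), (0, -1), (40, 1), (40, -1), (50, 1), (50, -1)]
pads [0.47877747 0.14583493] [0.48705422 0.02612071] [ 0.49533098 -0.09359351]
```

```bash
cat >> h.py <<'E'
def relay(u,az,t,sg,gz,goal,az1):
    h=np.array([np.cos(az),np.sin(az)]);g=P3(u+sg*h,gz); q0=env.get_state()['qpos'];c=[]
    f=P3(goal,.031)
    for s in(1,-1):
        r=tool0(az,t,s);k=kin.inverse_kinematics(tcp(g+[0,0,.13],r),q(r))
        if k is not None: c.append((abs(np.array(k)-q0).max(),s))
    s=min(c)[1]; r=tool0(az,t,s); print('relay',c)
    env.grip(.072); env.reach(tcp(g+[0,0,.13],r),q(r))
    print('hit',env.movel(tcp(g,r),.1,stop_force=10)); st('at bottle')
    env.grip(0,40); st('grip'); env.movel(tcp(g+[0,0,.15],r),.12)
    r1=tool0(az1,0,s)
    try: env.movel(tcp(f+[0,0,.15],r1),.15,rot=q(r1))
    except env.PlanningError as e: print(e); env.reach(tcp(f+[0,0,.15],r1),q(r1))
    st('above'); env.movel(tcp(f+[0,0,.02],r1),.12)
    print('touch',env.movel(tcp(f-[0,0,.005],r1),.02,stop_force=5)); st('down')
    env.grip(.072); env.movel(tcp(f+[0,0,.13],r1),.2)
    return goal-sg*np.array([np.cos(az1),np.sin(az1)])
E
python3 - <<'E'
from h import *
a=np.radians(-90)
u=relay(np.array([.4738,.1896]),np.radians(95.1),.131,.034,.030,pad(1)+[0,.01],a)
print(u)
p,d,c=shot("wrist");np.savez('w4.npz',p=p,W=cloud(d,c));cv2.imwrite('pics/w4.png',p)
E
```

```text
relay [(np.float64(0.7023777598544472), 1), (np.float64(2.8104616255513313), -1)]
hit False
at bottle t51.0 tcp [0.4705 0.2307 0.0841] open 0.0717 gf 0.0 F [-0.3  0.5  0.1]
grip t51.4 tcp [0.4704 0.2306 0.084 ] open 0.0399 gf 40.6 F [-0.6 -0.2  3.8]
the arm cannot follow that straight line within its joint ranges
above t54.6 tcp [0.4784 0.1561 0.2345] open 0.0397 gf 40.4 F [ 0.7 -0.5 -0.7]
touch True
down t56.6 tcp [0.4788 0.1559 0.0876] open 0.0393 gf 41.4 F [0.2 0.7 4.7]
[0.47877747 0.18983493]
```

View pics/w4.png

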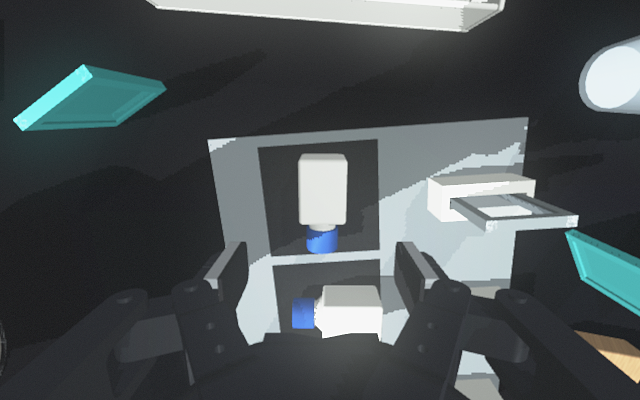

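Bottle 1 now lies on pad 1 (322,190) with its cap toward pad 2. I stand it up from there.

```bash
python3 - <<'E'
from h import *
stand(1,40,[-90,-80,-100],u=np.array([.4788,.1898]),az=np.radians(-90))
u=relay(B[2][0],B[2][1],0,.038,.031,pad(3)-[0,.005],np.radians(90)); print(u)
p,d,c=shot("top");np.savez('top5.npz',p=p,d=d,W=cloud(d,c));cv2.imwrite('pics/top5.png',p[100:320,80:520])
E
```

```text
s 1 dq 0.8893933953921553
hit False
at bottle t60.5 tcp [0.479  0.1111 0.0727] open 0.0720 gf 0.0 F [-0.1  0.1  0.3]
grip t60.9 tcp [0.479  0.1111 0.0728] open 0.0394 gf 40.5 F [-0.6 -1.3  4. ]
lift t62.4 tcp [0.4785 0.1111 0.2417] open 0.0395 gf 40.2 F [-0.3 -0.1 -1. ]
[(np.float64(1.61), -90), (np.float64(1.62), -80), (np.float64(1.63), -100)]
movel psi -90
above t64.4 tcp [0.4789 0.1915 0.2252] open 0.0392 gf 40.4 F [ 0.  -0.4 -1.3]
touch True
down t66.5 tcp [0.4787 0.1922 0.0854] open 0.0392 gf 40.9 F [-0.4  0.7  5. ]
relay [(np.float64(0.7823871725203827), 1), (np.float64(2.3083972351747075), -1)]
hit False
at bottle t71.5 tcp [0.4978 0.0347 0.0854] open 0.0720 gf 0.0 F [-0.5 -0.8 -0.9]
grip t71.9 tcp [0.4977 0.0348 0.0854] open 0.0395 gf 40.7 F [-1.3  1.1  5.3]
above t75.0 tcp [ 0.4954 -0.0983  0.2349] open 0.0392 gf 40.3 F [-0.3  0.6 -1.1]
touch True
down t77.2 tcp [ 0.4953 -0.0986  0.0855] open 0.0396 gf 41.4 F [-0.3  1.1  6. ]
[ 0.49533098 -0.13659351]
```

View pics/top5.png

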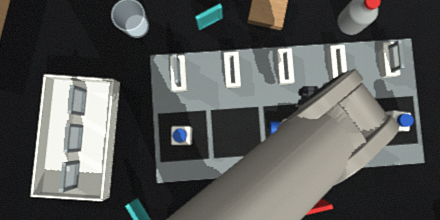

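Bottle 1 now stands on pad 1 (crop 180,135). Bottle 2 is next.

```bash
python3 - <<'E'
from h import *
stand(2,40,[90,80,100],u=np.array([.4953,-.1366]),az=np.radians(90))
s=env.get_state(); env.reach((.30,-.50,.42),q(down())) 
for n in('top','scene'):
    p,d,c=shot(n); W=cloud(d,c); cv2.imwrite(f'pics/{n}6.png',p)
    if n=='top': a=p[120:300,90:520]
    else: b=p[100:310,100:470]
    bl=(p[...,0].astype(int)>p[...,2].astype(int)+50)&(W[...,2]>.083)&(W[...,2]<.1)
    for i in range(1,6):
        m=bl&(np.hypot(W[...,0]-pad(i)[0],W[...,1]-pad(i)[1])<.06)
        if m.sum(): e=np.nanmean(W[m][:,:2],0)-pad(i);print(n,i,'off',(e@ex).round(4),(e@ey).round(4),'z',np.nanmedian(W[m][:,2]).round(4),m.sum())
cv2.imwrite('pics/c6.png',np.vstack([cv2.resize(a,(660,276)),cv2.resize(b,(660,320))])); st('end')
E
```

```text
s -1 dq 1.628108950232336
hit False
at bottle t81.5 tcp [ 0.4956 -0.0579  0.0728] open 0.0719 gf 0.0 F [-0.3  0.2 -0. ]
grip t81.9 tcp [ 0.4955 -0.0578  0.0728] open 0.0392 gf 40.4 F [-1.3  2.8  6.8]
lift t83.5 tcp [ 0.495  -0.0579  0.2419] open 0.0396 gf 40.3 F [ 1.  -0.1 -1.4]
[(np.float64(1.82), 90), (np.float64(1.84), 80), (np.float64(1.79), 100)]
movel psi 100
above t85.2 tcp [ 0.4952 -0.0193  0.2251] open 0.0392 gf 40.4 F [ 0.  -0.1 -1.5]
touch True
down t87.3 tcp [ 0.495  -0.0196  0.0842] open 0.0395 gf 41.0 F [ 0.2 -1.5  4.7]
top 1 off -0.0001 -0.0007 z 0.0914 142
top 2 off 0.0002 0.0004 z 0.0916 130
top 4 off -0.0006 0.001 z 0.0916 151
top 5 off -0.0019 0.0014 z 0.0914 158
scene 1 off 0.0055 -0.0009 z 0.0919 91
scene 2 off 0.005 -0.0003 z 0.0922 100
scene 4 off 0.0051 0.0008 z 0.0923 122
scene 5 off 0.0034 0.0019 z 0.0921 139
end t91.8 tcp [ 0.3009 -0.4994  0.4194] open 0.0718 gf 0.0 F [ 0.2 -0.6 -0. ]
```

View pics/c6.png

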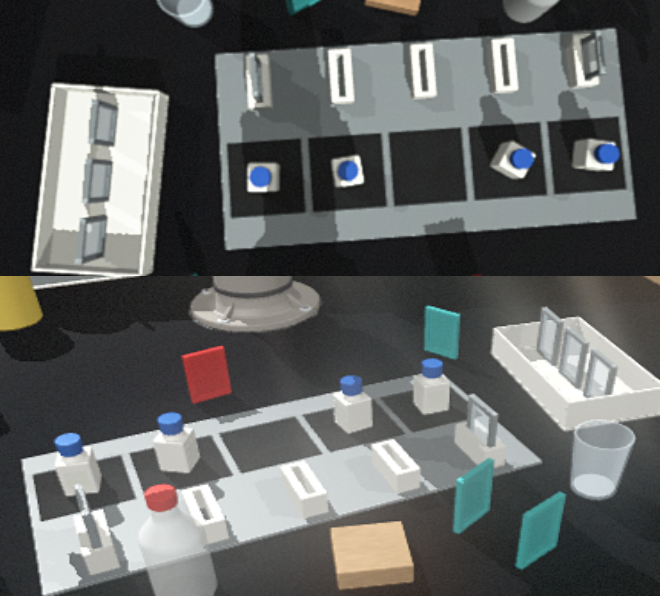

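Every bottle present stands on its own pad, within about 6 mm of centre. Plates 2–4 are in the tub, plates 1 and 5 are in their slots, and the robot is clear. I hand in now.

```bash
python3 -c "
from h import *
print(job.job_done())"
```

```text
the job is handed in; nothing more can be done
None
```

I handed the job in at about 92 s with the four bottles present standing on their pads, plates 2–4 (counting from the tub side) in the tub and plates 1 and 5 left in their slots; bottle 1 was knocked over mid-run and I stood it back up, and no verdict was returned.

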